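Right a fallen sample jar and hold it on the touch mixer

ROBOT

A 7-joint arm with a two-finger parallel gripper is mounted at the origin on a cart in front of the work surface, level with it; the furniture and walls round the work are solid. World frame = base frame: x ahead of the robot, y to its left, z up, the work surface at z = 0. Lengths are in mm, angles in degrees, forces in N, time in s.
With the tool pointing down it reaches from about 425 to 1025 mm from the base axis. Payload 3.6 kg.
Tool frame: the origin (TCP) lies midway between the tips of the shut fingers; the grasp point (between the pads) lies 19 mm behind it; z points along the fingers, y is the line along which they close (so a half turn about z gives the same grasp; the last joint's range is limited). The gripper opens to 85 mm and grips with 20 to 120 N. Pads are 22 mm wide; open, the fingers measure 114 mm over their backs; the gripper's body (76 mm by 85 mm) begins 54 mm behind the grasp point. The pads swing forward as they close: fully open they stand 13 mm farther back than shut.
Start: joints at [-78.065, 33.873, 2.773, 92.16, -1.908, 54.013, -1.931], TCP at [215.494, 692.237, 231.302] pointing down, gripper open.
Joint ranges: [-153.93, 153.93], [-27.13, 128.08], [-72.61, 78.16], [10.71, 143.7], [-87.88, 267.88], [4.46, 118.87], [-176.78, 176.78]. Speed limits (degrees/s): [147.25, 147.25, 180, 180, 180, 180, 180].

INTERFACE

Orientations are given as [roll, pitch, yaw] about the fixed x, y, z axes, in that order (R = Rz(yaw) Ry(pitch) Rx(roll)).
In Python, from bench import sense, camera, camera_params, sign_off gives the robot as it stands. The module is installed in compiled form; this text tells all that it offers.
- The arm moves only by the tool arm_command, never from a script. Its argument "steps" is a list that holds one entry, the list of rows, each a list of 7 numbers: the shift along the world's x, y, z as a fraction of full scale, then the turn, a rotation vector about the world's x, y, z as a fraction of full scale, then the closure, from 0 (fully open) to 1 (shut). In form: [[[dx, dy, dz, ax, ay, az, jaw], ...]]. A call has exactly 5 rows; each row is the pose to reach, as a shift and turn from the pose commanded when the call began; what a row does not reach only later rows make up. Full scale, the value 1, is 500 mm for a shift and 2 rad for a turn. A row lasts 1/10 s, in which the tool goes at most 50 mm and 8.59 degrees, less where a joint would pass 70% of its speed; a pose out of reach is approached as far as the arm can. A call with a number of a shift or a turn outside -1 to 1 is refused whole. A call with a gripper value outside its range is refused whole. The fingers move at their own pace and stop on an object; "force" is the grip in N (left out, the last holds). Time passes only in rows, so rows that repeat a pose let the fingers close, or fill a call up. It gives the time, the measured TCP pose, the force, the opening and the grip force at its end, in the units of the state.
- sense(): the state, without advancing time (a new reading comes with each control period).
- camera(name): name is "side" or "top"; returns the picture (480x640x3 uint8, red, green, blue); there is no depth.
- camera_params(name): a dict with "fx", "fy", "cx", "cy" (pixels), "camera_from_world" (4x4, takes a point from world to camera coordinates). Camera axes: x right, y down, z forward; pixel columns grow to the right and rows downward; lengths in mm; the calibration is good to about 2 mm. A picture is of the moment at which its call begins. camera_params takes no time and is no camera call.
- sign_off(): hands the job in; it is judged then, once.
The state is a dict: "time": time; "joint_positions": joint angles; "dq": joint speeds; "joint_torque": joint torques, N m; "ee_pos": TCP position; "eef_rot": TCP orientation; "contact_force": force on the tool from outside, world axes, zero at the start; "torque": the same for the moment, N m; "grip_width": opening from 0.0 (shut) to 1.0 (fully open); "gripper_force": force on a finger pad.
Only numpy, scipy, OpenCV 4.12 (cv2) and the standard library are available. Lean on these libraries where they do the work, as an engineer would, in place of code of your own. Each camera call takes 0.05 s, during which the arm holds its last target. There are 200 camera calls.

TASK

One lidded sample jar has fallen over beside the bench mixer: right it, stand it in the cup-shaped head of the mixer, and press it down until the spring-loaded head has sunk half-way (about 8 mm of its 16 mm travel), where the mixer runs. Never push the head to its bottom stop, press only through the jar and leave the other things standing where they are. Keep the jar pressed there for a few seconds and finish while still holding it down: do not let go.

Things in the scene. Friction and masses are not known exactly. Their poses are not given: they have to be found in the camera images.
- fallen_jar: the closed clear glass jar with white ribbed screw lid that lies on its side (the others stand). A cylinder 63 mm across and 98 mm long, lid as wide as the body, about 0.12 kg (0.09 to 0.16), free to roll. Origin: centre of its underside; z runs from underside to lid: level at the start, up when the jar is upright. Centre of mass 49 mm along z.
- mixer: grey bench mixer, fixed to the worktop: housing 130 mm (x) by 116 mm (y), shoulder 68 mm high, dial and switch on its front (-x) face, a black round cup-shaped head on a steel stem at its middle. Origin: on the worktop under the centre of the head; z up. The head is 92 mm wide, its rim 106 mm above the worktop at rest.
- head_seat (a point): centre of the flat floor inside the mixer's cup head, where the jar's underside shall stand; 94 mm above the worktop at rest, sinks with the head. The floor is 72 mm across, the cup 12 mm deep, its wall flares to 82 mm inside at the rim: the jar has about 5 mm of play all round.
- mixer_head (a joint): how far the head is pressed straight down, m: 0 at rest (up), 0.016 at the bottom stop. Preloaded spring: starts to move at about 2.4 N (the jar's weight alone does not sink it), then about 0.9 N more for each mm, so 9 to 10 N in all (jar's weight included) at 8 mm. It springs back when let go.
- cup_a: bystander: translucent white snap-lid sample cup, 66 x 59 mm, 105 mm high, standing; origin under its base
- jar_a: bystander: standing lidded jar like the fallen one, 63 mm wide, 98 mm high; origin under its base
- jar_b: bystander: standing lidded jar like the fallen one, 63 mm wide, 98 mm high; origin under its base
- cup_b: bystander: translucent white snap-lid sample cup, 66 x 59 mm, 105 mm high, standing; origin under its base
- dish: bystander: closed round petri dish, 60 mm wide, 15 mm high; origin under its base
- pack_a: bystander: small cream plastic snap pack, 22 x 62 x 14 mm, lying; origin under its base
- beaker_a: bystander: empty glass beaker, 72 x 77 mm, 92 mm high, standing; origin under its base
There are look-alikes about, which are no part of the job. Leave any orange look-alike of the fallen_jar alone.

How it is judged (in metres and radians):
On the way, in this order (a step that is already met when the one before it is completed fails the run):
1. the fallen jar is upright, within 15 degrees (angle between fallen_jar's own z axis and vertical below 0.26 rad), for 0.1 s.
2. the jar stands upright in the mixer's cup head (horizontal distance between fallen_jar and head_seat below 0.01 m and z of fallen_jar in the frame of head_seat below 0.006 m and angle between fallen_jar's own z axis and vertical below 0.15 rad), for 0.05 s.
3. the head is kept pressed to the middle of its travel, 5 to 11 mm, for 1.5 s (value of joint mixer_head between 0.005 and 0.011 m), for 1.5 s.
At the end, for the whole second after the job is handed in: Still held by the fingers, the jar stands upright (within 8 degrees) on the floor of the cup head (within 6 mm), centred within 10 mm, pressing it with over 3 N; the robot does not press the mixer itself, and the head stays between 5 and 11 mm of its 16 mm travel (all of step 2 and all of step 3 and linear speed of fallen_jar below 0.02 m/s and contact force between the fingers and fallen_jar above 2 N and contact force between fallen_jar and mixer above 3 N and contact force between each of the fingers, the arm and mixer below 1 N); the arm keeps its last pose, push and grip.
It fails at once if the head is pushed to its bottom stop (beyond 14.5 mm) (value of joint mixer_head above 0.0145 m).
It fails at once if the mixer's head is pressed by the robot itself rather than through the jar (contact force between the arm and mixer above 2 N and value of joint mixer_head above 0.004 m).
It fails at once if the mixer's head is pressed by the fingers rather than through the jar (contact force between the fingers and mixer above 2 N and value of joint mixer_head above 0.004 m).
It fails at once if another thing is moved more than 30 mm (distance of any of cup_a, jar_a, jar_b, cup_b, dish, pack_a, beaker_a from where it was at the start of the episode above 0.03 m).
It fails at once if a standing cup, jar or beaker is tipped (angle between any of cup_a, jar_a, jar_b, cup_b, beaker_a's own z axis and vertical above 0.5 rad).
It also fails if it takes over 51 s, if anything falls off the work surface, if the arm or the gripper's body presses on something with over 40 N, if the wrist force passes 120 N, or if a joint passes its speed limit or range.

## Working session

There is one attempt and no reset: what is moved stays moved. The work goes in short steps, Python scripts to look and compute and a tool call to move; the robot and the scene stay as the last step left them, time stands still between calls to the robot, and variables do not carry over. Pictures are saved under pics/ and viewed, at most 10 in all, crops included, and the job is handed in when it is done.

Besides the shell and the picture viewer there is one more tool, called as a command line: name --argument value ..., lists and objects as JSON in quotes. arm_command: Moves the arm, as the interface text tells. Shift numbers are shares of 500 mm and turn numbers shares of 2 rad, none past 1 either way. Its arguments: {"type":"object","properties":{"steps":{"type":"array","items":{"type":"array","items":{"type":"array","items":{"type":"number"}}}},"force":{"type":"number"}},"required":["steps"]}

```bash
mkdir -p pics; python3 - <<'E'
from bench import *
import cv2,numpy as np
for n in("side","top"):
    cv2.imwrite(f"pics/{n}0.png",camera(n)[:,:,::-1]); p=camera_params(n)
    print(n,p["fx"],p["fy"],p["cx"],p["cy"]);print(np.round(p["camera_from_world"],3).tolist())
s=sense();print(s)
E
```

```text
side 592.6278375270285 592.6278375270285 312.48737668874907 239.3549111015603
[[-0.501, -0.866, 0.009, 240.824], [-0.738, 0.421, -0.527, 390.857], [0.452, -0.271, -0.85, 1443.258], [0.0, 0.0, 0.0, 1.0]]
top 473.31873385263066 473.31873385263066 320.72176580562666 238.63006515734867
[[-0.004, -1.0, 0.012, -17.062], [-0.997, 0.003, -0.077, 489.071], [0.077, -0.013, -0.997, 1388.041], [0.0, 0.0, 0.0, 1.0]]
{'time': 0.1, 'joint_positions': array([-78.0664456 ,  33.92101641,   2.76914256,  92.22937493,
        -1.90805121,  54.01177865,  -1.93012349]), 'dq': array([-0.06048511, -0.08970872,  0.02092889, -0.17260092, -0.026397  ,
       -0.04677735,  0.03086445]), 'joint_torque': array([ 4.95924993e-03, -5.49999690e+01,  1.55323349e+00, -1.98824573e+01,
        9.67350556e-03,  3.88111454e-03, -2.24016986e-06]), 'ee_pos': array([215.26899842, 691.52156054, 230.24698047]), 'eef_rot': array([-1.79884200e+02,  7.30471743e-03,  1.62713310e+02]), 'contact_force': array([-0.47195016, -0.23692551, -0.07709538]), 'torque': array([-0.06787938,  0.00249921, -0.05058257]), 'gripper_force': 0.0, 'grip_width': 1.0033733383818784}
```

View pics/side0.png

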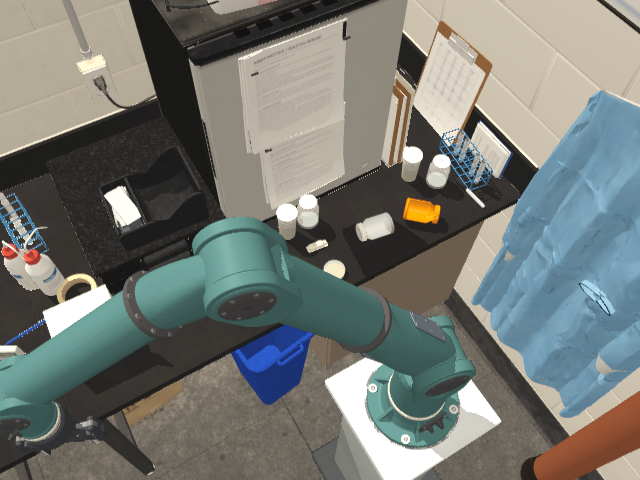

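View pics/top0.png

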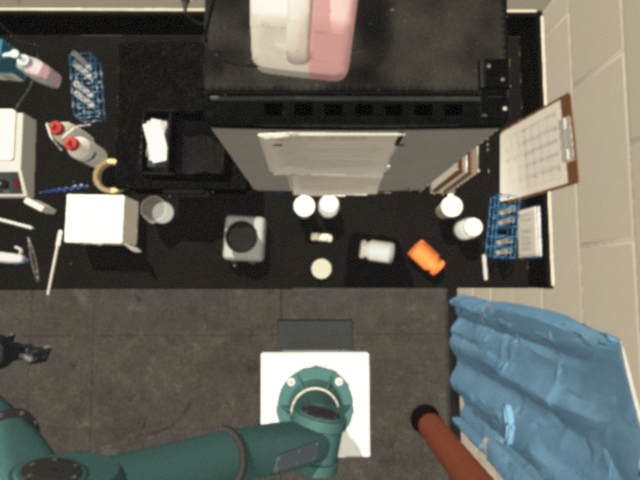

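Side view: the arm hides the mixer, and a clear jar lies at (375,227). Top view: the mixer head is at about (242,237).

Things that could be taken for the fallen jar (top pixels):
- clear lying jar (377,250)
- orange lying jar (427,257)
- standing jars and cups (304,206), (328,206), (449,206), (468,229)

I choose the clear lying one at (377,250) and will check it in a close crop.

```bash
cat > h.py <<'E'
from bench import *
import cv2,numpy as np
def ray(n,u,v,z):
    p=camera_params(n);T=np.array(p["camera_from_world"]);R,t=T[:3,:3],T[:3,3]
    c=-R.T@t;d=R.T@np.array([(u-p["cx"])/p["fx"],(v-p["cy"])/p["fy"],1]);return c+d*(z-c[2])/d[2]
def proj(n,P):
    p=camera_params(n);q=np.array(p["camera_from_world"])@np.r_[P,1];return np.array([p["fx"]*q[0]/q[2]+p["cx"],p["fy"]*q[1]/q[2]+p["cy"]])
def crop(n,im,x0,y0,x1,y1,k,f):
    cv2.imwrite(f,cv2.resize(im[y0:y1,x0:x1,::-1],None,fx=k,fy=k,interpolation=cv2.INTER_CUBIC))
E
python3 - <<'E'
from h import *
t=cv2.imread("pics/top0.png")[:,:,::-1];s=cv2.imread("pics/side0.png")[:,:,::-1]
a=cv2.resize(t[200:280,340:460],None,fx=6,fy=6,interpolation=2)[:300*2]
b=cv2.resize(s[195:255,340:460],None,fx=6,fy=6,interpolation=2)
c=cv2.resize(t[200:280,215:335],None,fx=6,fy=6,interpolation=2)
im=np.vstack([np.hstack([a,c]),np.hstack([b,0*b])]);im=cv2.resize(im,(800,int(im.shape[0]*800/im.shape[1])))
cv2.imwrite("pics/crop0.png",im[:,:,::-1])
g=t.astype(int)
def blobs(mask,lo,hi):
    n,l,st,ce=cv2.connectedComponentsWithStats(mask.astype(np.uint8))
    for i in range(1,n):
        if lo<st[i,4]<hi: 
            ys,xs=np.where(l==i);print(st[i],ce[i].round(1),cv2.minAreaRect(np.c_[xs,ys].astype(np.float32)))
m=np.zeros(t.shape[:2],bool);m[190:285,210:475]=1
m&=g.min(2)>90; blobs(m,40,5000)
print(ray("top",377,250,31),ray("top",242,237,100),ray("top",427,257,31),ray("top",320,192,0),ray("top",320,285,0))
E
```

```text
[ 291  190   88   28 1338] [322.6 200.8] ((334.5, 203.5), (27.0, 87.0), 90.0)
[436 190  28  28 507] [450.5 205.3] ((450.5, 205.5), (24.041629791259766, 26.870054244995117), 45.0)
[222 216  43  45 949] [246.2 239.9] ((243.0, 238.0), (44.0, 42.0), 90.0)
[454 217  21  23 409] [465.  228.4] ((464.0, 228.0), (22.0, 20.0), 90.0)
[311 233  22  10 180] [321.6 237. ] ((321.5, 237.5), (9.0, 21.0), 90.0)
[359 240  36  23 689] [376.8 250.5] ((376.5500183105469, 250.64999389648438), (34.93107604980469, 21.213205337524414), 8.13010311126709)
[415 248  21  21 189] [424.7 257.7] ((425.0470886230469, 258.1117858886719), (25.380863189697266, 8.785683631896973), 40.601295471191406)
[311 258  21  22 369] [321.  268.2] ((321.0, 268.5), (21.0, 20.0), 90.0)
[ 453.99415302 -184.27410486   31.        ] [487.96576537 202.38835964 100.        ] [ 432.86554825 -331.55810827   31.        ] [632.48308029 -17.34243253   0.        ] [351.41434091 -16.27779195   0.        ]
```

View pics/crop0.png

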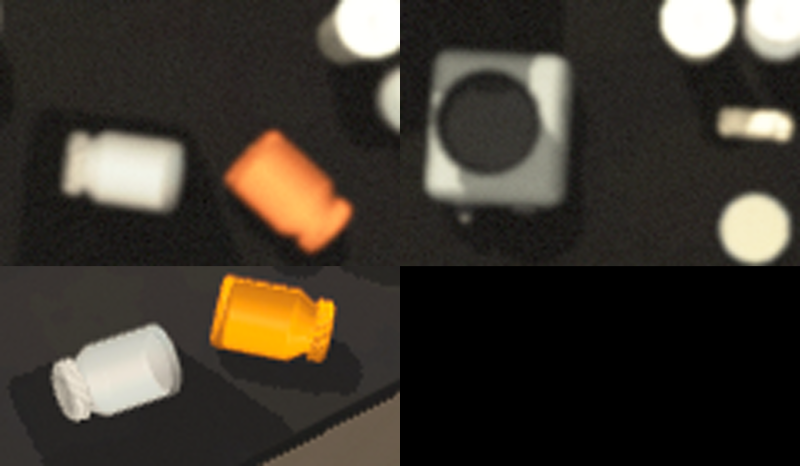

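The crop shows the clear jar lying with its lid at the left, towards +y and slightly +x. The orange look-alike lies apart from it with its lid at lower right. The dark mixer cup is a clean circle at about top (241.7,236.3).

Plan:
- Grasp the jar with the tool leaning back towards +y.
- Rotate it 90° about the closing axis so that the jar stands up.
- Finish with the tool about 55–60° from vertical, pointing away from the base.

```bash
cat >> h.py <<'E'
from scipy.spatial.transform import Rotation as Ro
def pose(): s=sense();return s["ee_pos"],Ro.from_euler("xyz",s["eef_rot"],degrees=True)
def Rt(closing_deg,lean_deg):
    """tool down with closing axis at azimuth closing_deg, then turned +lean about that axis"""
    return Ro.from_rotvec(np.radians(lean_deg)*np.array([np.cos(np.radians(closing_deg)),np.sin(np.radians(closing_deg)),0]))*Ro.from_euler("xyz",[180,0,closing_deg+90],degrees=True)
def tcp(grasp,R): return np.array(grasp)+19*R.as_matrix()[:,2]
def go(P,R):
    p,r=pose();d=(np.array(P)-p)/500;w=(R*r.inv()).as_rotvec()/2
    print("row",d.round(4).tolist(),w.round(4).tolist(),"deg",np.degrees(np.linalg.norm(w)*2).round(1),"mm",np.linalg.norm(d*500).round(0))
E
python3 - <<'E'
from h import *
t=cv2.imread("pics/top0.png");s=cv2.imread("pics/side0.png")
# jar in both
for n,im,b in(("top",t,(350,230,405,275)),("side",s,(345,205,402,250))):
    x0,y0,x1,y1=b;g=im[y0:y1,x0:x1].astype(int);m=(g.min(2)>75).astype(np.uint8)
    k,l,st,ce=cv2.connectedComponentsWithStats(m);i=1+st[1:,4].argmax();ys,xs=np.where(l==i)
    rc=cv2.minAreaRect(np.c_[xs+x0,ys+y0].astype(np.float32));print(n,st[i],rc,ray(n,*rc[0],31.5).round(1))
    q=cv2.boxPoints(rc); e=[(q[a]+q[(a+1)%4])/2 for a in range(4)]
    for a in e: print("  mid",a.round(1),ray(n,*a,31.5).round(1))
# mixer cup
g=t[215:262,220:268].astype(int);m=(g.max(2)<85).astype(np.uint8);k,l,st,ce=cv2.connectedComponentsWithStats(m)
for i in range(1,k):
    if st[i,4]>300: ys,xs=np.where(l==i);c,r=cv2.minEnclosingCircle(np.c_[xs+220,ys+215].astype(np.float32));print(st[i],ce[i]+[220,215],c,r,ray("top",*(ce[i]+[220,215]),106))
print("housing",ray("top",243,238.2,68))
R=Rt(-7,-30);print(R.as_matrix().round(2)); print(tcp([454,-184,31],R)); go(tcp([454,-184,31],R)-150*R.as_matrix()[:,2],R)
E
```

```text
top [  9   9  36  25 721] ((376.55999755859375, 250.57997131347656), (35.49676513671875, 21.920310974121094), 8.130102157592773) [ 452.3 -182.9   31.5]
  mid [359.  248.1] [ 459.8 -131.2   31.5]
  mid [378.1 239.7] [ 484.3 -187.9   31.5]
  mid [394.1 253.1] [ 444.7 -234.6   31.5]
  mid [375.  261.4] [ 420.4 -177.9   31.5]
side [ 10   7  39  30 792] ((374.300048828125, 226.9000244140625), (22.135944366455078, 38.57978057861328), 71.56504821777344) [ 450.1 -183.1   31.5]
  mid [370.8 216.4] [ 485.  -194.    31.5]
  mid [392.6 220.8] [ 441.7 -239.5   31.5]
  mid [377.8 237.4] [ 416.  -172.4   31.5]
  mid [356. 233.] [ 458.5 -127.4   31.5]
[  0   0  48  47 419] [242.02147971 236.72076372] (243.5, 238.0) 32.88246536254883 [488.25747956 201.4117266  106.        ]
[  5   6  32  31 747] [240.88621151 236.1914324 ] (240.64999389648438, 236.3000030517578) 15.70400333404541 [489.74507107 204.57892919 106.        ]
housing [487.11247517 204.42746652  68.        ]
[[ 0.11  0.99 -0.06]
 [ 0.86 -0.12 -0.5 ]
 [-0.5   0.   -0.87]]
[ 452.84224124 -193.42918844   14.54551733]
row [0.4934, -1.621, -0.1716] [-0.2377, -0.1548, -0.6783] deg 84.3 mm 852.0
```

arm_command --steps '[[[0.04,-0.085,0.02,0,0,-0.06,0],[0.08,-0.17,0.04,0,0,-0.12,0],[0.12,-0.255,0.06,0,0,-0.18,0],[0.16,-0.34,0.08,0,0,-0.24,0],[0.2,-0.425,0.1,0,0,-0.3,0]]]'

```text
time: 0.6
ee_pos: [315.9, 477.6, 281.3]
eef_rot: [-180.0, 0.0, 128.1]
contact_force: [1.4, -0.8, 0.1]
grip_width: 1.005
gripper_force: 0.0
```

arm_command --steps '[[[0.04,-0.085,0.015,0,0,-0.06,0],[0.08,-0.17,0.03,0,0,-0.12,0],[0.12,-0.255,0.045,0,0,-0.18,0],[0.16,-0.34,0.06,0,0,-0.24,0],[0.2,-0.425,0.075,0,0,-0.3,0]]]'

```text
time: 1.1
ee_pos: [415.7, 265.2, 318.9]
eef_rot: [-180.0, -0.0, 93.7]
contact_force: [1.8, -0.5, 0.0]
grip_width: 1.003
gripper_force: 0.0
```

arm_command --steps '[[[0.02,-0.08,0,0,0,-0.03,0],[0.04,-0.16,0,0,0,-0.06,0],[0.06,-0.24,0,0,0,-0.09,0],[0.07,-0.32,0,0,0,-0.1,0],[0.08,-0.4,0,0,0,-0.1,0]]]'

```text
time: 1.6
ee_pos: [455.2, 65.6, 318.7]
eef_rot: [-180.0, 0.0, 82.5]
contact_force: [0.3, -0.9, -0.0]
grip_width: 1.0
gripper_force: 0.0
```

```bash
python3 - <<'E'
from h import *
s=sense();print(s["time"],s["ee_pos"],s["eef_rot"],s["joint_positions"].round(0))
R=Rt(-8,-30);g=tcp([451.5,-185,31],R);print(g);go(g-130*R.as_matrix()[:,2],R)
E
```

```text
1.6 [455.20848826  65.5561403  318.6532499 ] [-1.79981804e+02  1.76414638e-03  8.24788561e+01] [-44.   9.  35. 120.  -7.  52. -13.]
[ 450.17785554 -194.40754665   14.54551733]
row [0.008, -0.3912, -0.383] [-0.2594, 0.0352, -0.004] deg 30.0 mm 274.0
```

arm_command --steps '[[[0,-0.08,-0.07,-0.06,0.01,0,0],[0,-0.16,-0.14,-0.12,0.02,0,0],[0,-0.24,-0.21,-0.18,0.03,0,0],[0.005,-0.32,-0.28,-0.24,0.035,-0.004,0],[0.008,-0.39,-0.33,-0.26,0.035,-0.004,0]]]'

```text
time: 2.1
ee_pos: [460.7, -121.3, 154.7]
eef_rot: [-180.0, 30.2, 82.5]
contact_force: [0.8, -0.4, -0.6]
grip_width: 0.998
gripper_force: 0.0
```

```bash
python3 - <<'E'
from h import *
s=sense();print(s["time"],s["ee_pos"],s["eef_rot"],s["joint_positions"].round(0))
a=camera("side");b=camera("top");cv2.imwrite("pics/side1.png",a[:,:,::-1]);cv2.imwrite("pics/top1.png",b[:,:,::-1])
im=np.hstack([cv2.resize(a[150:350,200:420],None,fx=1.8,fy=1.8),cv2.resize(b[150:350,215:435],None,fx=1.8,fy=1.8)]);cv2.imwrite("pics/c1.png",im[:,:,::-1])
R=Rt(-8,-30);g=tcp([451.5,-185,31],R);go(g,R);go(g-60*R.as_matrix()[:,2],R)
E
```

```text
2.1 [ 460.65663451 -121.31960802  154.72058289] [-179.96427359   30.19711124   82.50153694] [-40.  35.  43. 129.  14.  29. -21.]
row [-0.0109, -0.1362, -0.2792] [0.0039, -0.0046, 0.0018] deg 0.7 mm 155.0
row [-0.0025, -0.0768, -0.1753] [0.0039, -0.0046, 0.0018] deg 0.7 mm 96.0
```

View pics/c1.png

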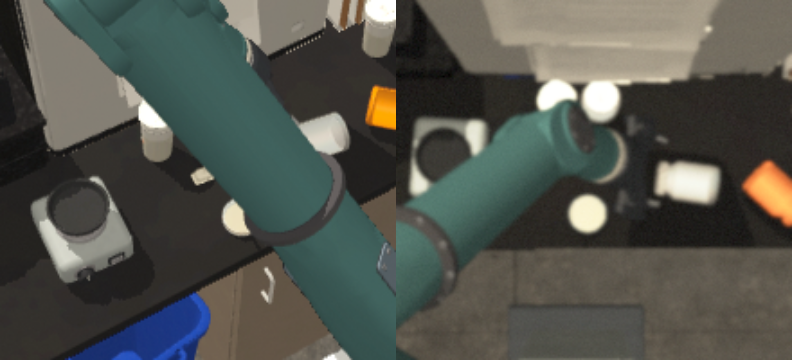

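The gripper leans over the jar's lid side with its fingers straddling the jar axis. The mixer cup is now clear in the side view at about (244,265).

arm_command --steps '[[[0,-0.03,-0.06,0,0,0,0],[0,-0.06,-0.12,0,0,0,0],[-0.005,-0.09,-0.18,0,0,0,0],[-0.01,-0.12,-0.24,0.004,-0.004,0,0],[-0.011,-0.136,-0.279,0.004,-0.004,0,0]]]'

```text
time: 2.7
ee_pos: [453.3, -191.9, 16.7]
eef_rot: [179.5, 29.5, 81.7]
contact_force: [-0.3, -0.7, 0.8]
grip_width: 1.002
gripper_force: 0.0
```

```bash
python3 - <<'E'
from h import *
s=sense();print(s["time"],s["ee_pos"],s["eef_rot"],s["joint_positions"].round(0),s["contact_force"])
R=Rt(-8,-30);g=tcp([451.5,-185,31],R);go(g,R)
a=cv2.imread("pics/side1.png")[:,:,::-1];b=camera("top");cv2.imwrite("pics/top2.png",b[:,:,::-1])
a0=a[235:310,205:290].astype(int);m=(a0.max(2)<90).astype(np.uint8);k,l,st,ce=cv2.connectedComponentsWithStats(m)
for i in range(1,k):
    if st[i,4]>200:print(st[i],ce[i]+[205,235],ray("side",*(ce[i]+[205,235]),106))
im=np.hstack([cv2.resize(b[200:300,320:440],None,fx=3.3,fy=3.3),cv2.resize(a[235:310,205:290],(396,330))]);cv2.imwrite("pics/c2.png",im[:,:,::-1])
E
```

```text
2.7 [ 453.29382118 -191.86897206   16.65373522] [179.54879084  29.51742312  81.72764735] [-26.  51.  37. 132.  12.   7. -21.] [-0.34357224 -0.72020192  0.75947187]
row [-0.0062, -0.0051, -0.0042] [-0.0037, 0.004, 0.0004] deg 0.6 mm 5.0
[   0    0   85   75 5049] [246.94573183 269.42642107] [465.88309507 202.61590504 106.        ]
```

View pics/c2.png

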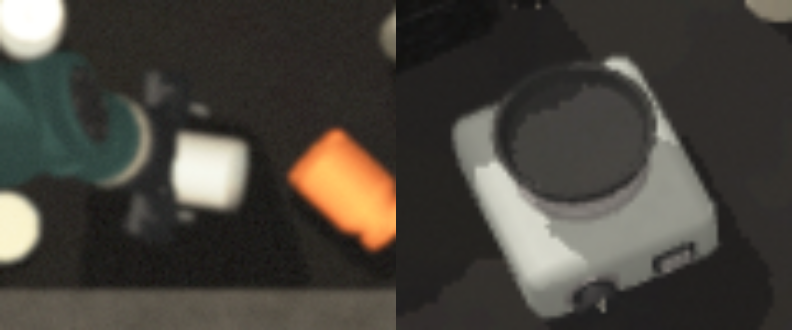

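The fingers straddle the jar with a few mm of offset in x. In the side view the mixer rim centre is at about (243.4,265.2). I shift slightly and close.

arm_command --steps '[[[-0.004,-0.003,-0.002,0,0,0,0],[-0.008,-0.006,-0.003,0,0,0,0],[-0.008,-0.006,-0.003,0,0,0,0.3],[-0.008,-0.006,-0.003,0,0,0,0.6],[-0.008,-0.006,-0.003,0,0,0,1]]]' --force 60

```text
time: 3.25
ee_pos: [450.2, -193.5, 17.5]
eef_rot: [179.4, 29.5, 81.8]
contact_force: [-1.2, 3.8, 8.9]
grip_width: 0.715
gripper_force: 62.5
```

arm_command --steps '[[[0,0,0,0,0,0,1],[0,0,0,0,0,0,1],[0,0,0,0,0,0,1],[0,0,0,0,0,0,1],[0,0,0,0,0,0,1]]]' --force 60

```text
time: 3.75
ee_pos: [450.3, -193.5, 17.5]
eef_rot: [179.4, 29.5, 81.8]
contact_force: [-0.4, 3.7, 9.3]
grip_width: 0.72
gripper_force: 62.5
```

```bash
python3 - <<'E'
from h import *
s=sense();print(s["time"],s["ee_pos"],s["eef_rot"],s["joint_positions"].round(0),s["contact_force"])
print(ray("side",243.4,265.2,106)); R=Rt(-8,-30);g=tcp([451.5,-185,31],R);go(g,R)
E
```

```text
3.75 [ 450.26631873 -193.51709882   17.49216938] [179.41405321  29.51072334  81.77075553] [-26.  51.  37. 133.  13.   6. -21.] [-0.35821914  3.74952431  9.28412179]
[481.40752047 204.9261381  106.        ]
row [-0.0002, -0.0018, -0.0059] [-0.0036, 0.005, -0.0005] deg 0.7 mm 3.0
```

arm_command --steps '[[[0,0,0.06,0,0,0,1],[0,0,0.14,0,0,0,1],[0,0.03,0.22,0.06,-0.009,0,1],[0,0.07,0.3,0.12,-0.018,0,1],[0,0.12,0.36,0.18,-0.026,0,1]]]'

```text
time: 4.25
ee_pos: [450.1, -133.7, 200.2]
eef_rot: [179.2, 8.4, 81.8]
contact_force: [0.9, -1.5, -2.3]
grip_width: 0.711
gripper_force: 66.6
```

arm_command --steps '[[[0,0.05,0.03,0.06,-0.009,0,1],[0,0.1,0.06,0.12,-0.018,0,1],[0,0.15,0.08,0.18,-0.026,0,1],[0,0.2,0.1,0.24,-0.034,0,1],[0,0.25,0.1,0.3,-0.043,0,1]]]'

```text
time: 4.75
ee_pos: [450.7, -8.7, 248.9]
eef_rot: [179.1, -26.3, 81.9]
contact_force: [-0.4, -0.2, -1.2]
grip_width: 0.713
gripper_force: 66.6
```

```bash
python3 - <<'E'
from h import *
s=sense();print(s["time"],s["ee_pos"],s["eef_rot"],s["joint_positions"].round(0),s["contact_force"],s["grip_width"])
R0=Ro.from_euler("xyz",[179.41,29.51,81.77],degrees=True)
ax=R0.as_matrix()[:,1];print(ax)
for psi in(0,-35,-60):
    Rf=Ro.from_euler("z",psi,degrees=True)*Ro.from_rotvec(np.pi/2*ax)*R0
    print(psi,Rf.as_matrix()[:,2]);go(tcp([485,204,250],Rf),Rf)
# ellipse in side1: sharp rim edge
a=cv2.imread("pics/side1.png");g=cv2.cvtColor(a,cv2.COLOR_BGR2GRAY)[240:300,212:280]
for r in g[0:60:3,::3]: print(*["%3d"%v for v in r])
E
```

```text
4.75 [450.73664386  -8.65308735 248.85610437] [179.1389747  -26.27697404  81.9493277 ] [ 11.  16.   2. 127. -39.  46.  34.] [-0.44245305 -0.18911163 -1.17650877] 0.7129443948446474
[ 0.99037501 -0.13811963  0.00896139]
0 [ 0.12457664  0.86130719 -0.49257546]
row [0.0733, 0.458, -0.0164] [0.2958, -0.0403, 0.0075] deg 34.2 mm 232.0
-35 [ 0.59607272  0.63408732 -0.49257546]
row [0.0912, 0.4494, -0.0164] [0.2739, -0.1293, -0.2887] deg 47.9 mm 229.0
-60 [ 0.80820223  0.32276706 -0.49257546]
row [0.0992, 0.4376, -0.0164] [0.2465, -0.191, -0.4999] deg 67.5 mm 224.0
 23  19  19  20  17  32  31  32  33  34  49  48  48  48  49  48  49  49  49  46  45  46  46
 21  23  18  21  32  31  33  32  32  33  33  49  48  49  48  49  48  48  48  46  45  46  46
 23  22  33  33  33  32  31  32  33  33  32  34  48  48  49  49  49  49  49  47  46  45  46
 34  33  33  34  32  31  31  32  35  39  45  59  60 201 182  49  49  49  45  45  45  45  46
 33  33  33  33  33  31  32  44  39  39  40  39  39  42 104 148  45  46  46  46  46  45  46
 33  33  34  32  34  34  45  37  40  45  46  67  66  58  48  69  51  47  46
[... 604 characters left out ...]
  67  66  68  68  65  43 106 148 149 150 134  31  46  47
 35  35  34  69 192 210 212 154  52  56  64  54  43  88 120 150 149 148 150 141  41  45  45
 34  35  36  34 152 203 215 213 114 123 121 121 128 113 150 148 147 150 149 147 146  30  46
 35  34  36  35  71 195 212 212 213 147 132 132 149 148 149 148 149 149 147 145 120  31  45
 33  35  35  35  36 154 206 214 212 161 149 148 150 150 147 148 148 141 129 118 113  31  32
 35  36  34  34  35  80 200 213 213 212 163 150 148 147 146 137 124 112  48  93 105  32  31
 35  35  34  38  51  51 162 206 215 210 193 175 145 131 120 119  36 114  97  51  32  30  30
 33  33  33  49  49  49  91 199 189 171 152 130 112  99 117 114  86  32  31  32  31  32  32
```

```bash
python3 - <<'E'
from h import *
th=np.linspace(0,2*np.pi,721)
for n in("side","top"):
  for c in((487,204),(483,204)):
    for r,z in((46,106),(41,106),(36,94)):
      P=np.array([proj(n,[c[0]+r*np.cos(a),c[1]+r*np.sin(a),z]) for a in th]);print(n,c,r,P.min(0).round(1),P.max(0).round(1))
t=cv2.cvtColor(cv2.imread("pics/top0.png"),7);print(t[236,216:270]);print(t[210:266,241])
s=cv2.cvtColor(cv2.imread("pics/side1.png"),7);print(s[264,215:275]);print(s[240:292,244]);print(s[240:292,240])
E
```

```text
side (487, 204) 46 [224.7 248. ] [260.7 279.3]
side (487, 204) 41 [226.7 249.6] [258.8 277.5]
side (487, 204) 36 [229.2 253.6] [257.2 278. ]
side (483, 204) 46 [225.4 249.1] [261.5 280.5]Traceback (most recent call last):
  File "<stdin>", line 6, in <module>
  File "h.py", line 7, in proj
    p=camera_params(n);q=np.array(p["camera_from_world"])@np.r_[P,1];return np.array([p["fx"]*q[0]/q[2]+p["cx"],p["fy"]*q[1]/q[2]+p["cy"]])
ValueError: time passes only in moves, steps and waits
```

```bash
sed -i 's/^import cv2,numpy as np/import cv2,numpy as np,functools\ncamera_params=functools.cache(camera_params)/' h.py; python3 - <<'E'
from h import *
th=np.linspace(0,2*np.pi,181)
for n in("side","top"):
  for c in((487,204),):
    for r,z in((46,106),(41,106)):
      P=np.array([proj(n,[c[0]+r*np.cos(a),c[1]+r*np.sin(a),z]) for a in th]);print(n,c,r,P.min(0).round(1),P.max(0).round(1))
t=cv2.cvtColor(cv2.imread("pics/top0.png"),7);print(t[236,216:270]);print(t[210:266,241])
s=cv2.cvtColor(cv2.imread("pics/side1.png"),7);print(s[264,215:275]);print(s[240:292,244])
E
```

```text
side (487, 204) 46 [224.7 248. ] [260.7 279.3]
side (487, 204) 41 [226.7 249.6] [258.8 277.5]
top (487, 204) 46 [224.5 220.7] [257.6 253.7]
top (487, 204) 41 [226.3 222.5] [255.8 251.9]
[ 24  22  19  22  25  29  31  63  88  80  56  33  39  46  52  55  54  54
  51  53  51  53  50  56  49  52  54  51  55  54  48  51  53  53  49  53
  52  53  50  50  78 130 180 205 204 188 162 137 105  71  46  27  28  28]
[ 26  29  22  26  31  59  87 112 124 120  96  63  38  32  32  36  32  38
  47  49  52  53  53  51  55  54  52  51  54  53  55  52  56  49  52  53
  55  54  54  50  52  53  86 123 139 141 139 134 130 117  92  59  35  21
  29  27]
[ 34  35  96 132 139 142 145 145 145 145 125  65  37  35  41  45  66  64
  65  65  64  64  66  67  66  66  67  66  67  65  66  64  65  66  65  68
  68  67  67  68  67  67  67  54  71  75 193 180 165  83  45  45  44  44
  45  44  44  44  45  45]
[ 48  47  47  46  32  33  33  33  40  66  52  40  40  41  45  49  67  67
  67  67  66  67  66  67  65  66  67  66  67  66  65  66  67  65  66  68
  66  65  64  55  49 102 119 128 112 130 146 146 146 146 148 147]
```

Both views agree on the head centre at about (487,204). Next I turn the jar upright and carry it over the cup.

arm_command --steps '[[[0.015,0.06,0.01,0.05,-0.023,-0.052,1],[0.03,0.13,0.02,0.1,-0.047,-0.105,1],[0.045,0.2,0.02,0.15,-0.07,-0.158,1],[0.06,0.27,0.01,0.2,-0.094,-0.21,1],[0.075,0.34,0,0.24,-0.113,-0.253,1]]]'

```text
time: 5.25
ee_pos: [477.5, 104.1, 216.7]
eef_rot: [178.6, -41.6, 65.2]
contact_force: [0.2, -0.6, -2.4]
grip_width: 0.712
gripper_force: 66.7
```

```bash
cat >> h.py <<'E'
R0=Ro.from_euler("xyz",[179.41,29.51,81.77],degrees=True)
Rf=Ro.from_euler("z",-35,degrees=True)*Ro.from_rotvec(np.pi/2*R0.as_matrix()[:,1])*R0
def st():
    s=sense();print(s["time"],s["ee_pos"].round(1),s["eef_rot"].round(1),s["joint_positions"].round(0),s["contact_force"].round(2),s["grip_width"],s["gripper_force"])
E
python3 - <<'E'
from h import *
st();go(tcp([487,204,215],Rf),Rf)
E
```

```text
5.25 [477.5 104.1 216.7] [178.6 -41.6  65.2] [ 31.  23. -33. 137. -80.  25.  52.] [ 0.24 -0.62 -2.44] 0.7121739777475762 66.69580936431885
row [0.0416, 0.2239, -0.0221] [0.1394, -0.0894, -0.1463] deg 25.3 mm 114.0
```

Heading inward folds the arm towards its joint limits (q4 137, q5 −80). I go back to the original heading, which keeps the wrist farther from the base.

```bash
sed -i 's/from_euler("z",-35/from_euler("z",0/' h.py; python3 - <<'E'
from h import *
go(tcp([487,204,240],Rf),Rf)
E
```

```text
row [0.0237, 0.2326, 0.0279] [0.1599, -0.0434, 0.1563] deg 26.1 mm 118.0
```

arm_command --steps '[[[0.005,0.03,0.02,0.02,-0.005,0.04,1],[0.01,0.08,0.04,0.05,-0.015,0.08,1],[0.015,0.13,0.04,0.08,-0.025,0.12,1],[0.02,0.18,0.03,0.12,-0.035,0.157,1],[0.024,0.232,0.028,0.16,-0.043,0.157,1]]]'

```text
time: 5.75
ee_pos: [493.1, 219.1, 231.2]
eef_rot: [178.7, -60.7, 83.1]
contact_force: [0.1, -0.0, -0.5]
grip_width: 0.716
gripper_force: 66.7
```

```bash
python3 - <<'E'
from h import *
st();go(tcp([487,204,240],Rf),Rf)
E
```

```text
5.75 [493.1 219.1 231.2] [178.7 -60.7  83.1] [ 31.  37. -41. 131. -82.  37.  66.] [ 0.15 -0.02 -0.51] 0.7163724258298554 66.6775918006897
row [-0.0075, 0.0025, -0.0011] [-0.0015, 0.0013, 0.0004] deg 0.2 mm 4.0
```

```bash
python3 - <<'E'
from h import *
a=camera("side");b=camera("top");cv2.imwrite("pics/side3.png",a[:,:,::-1]);cv2.imwrite("pics/top3.png",b[:,:,::-1])
im=np.hstack([cv2.resize(a[160:320,170:330],(396,396),interpolation=2),cv2.resize(b[170:310,180:320],(396,396),interpolation=2)]);cv2.imwrite("pics/c3.png",im[:,:,::-1])
st()
p,r=pose();g=p-19*r.as_matrix()[:,2];print("grasp",g)
for z in(-48,50): print(proj("side",g+[0,0,z]),proj("top",g+[0,0,z]))
E
```

```text
5.85 [489.7 220.5 229.9] [179.6 -60.8  82.5] [ 31.  37. -41. 131. -82.  37.  66.] [-0.81  0.22 -0.28] 0.7179124103075737 66.63399696350098
grasp [487.45606773 204.05991598 239.219096  ]
[239.46697044 246.05518066] [235.97523656 234.37298907]
[235.3941331  224.00330007] [229.17919941 230.85168139]
```

View pics/c3.png

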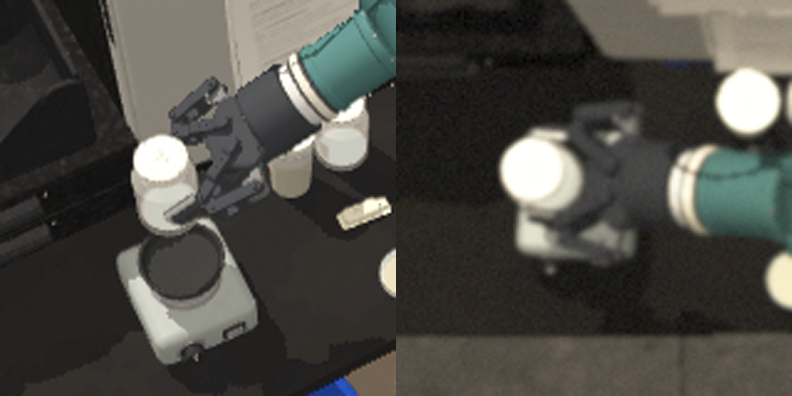

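The jar stands upright in the fingers with its lid at side (234.6,223.4) and top (231,231), within about 2 px of prediction. I measure the lid more closely before lowering.

```bash
python3 - <<'E'
from h import *
A=[];y=[]
g=np.array([487.46,204.06,239.2])
for n,f,(x0,y0,x1,y1),thr in(("side","side3",(215,205,255,260),225),("top","top3",(205,205,262,250),200)):
    im=cv2.imread(f"pics/{f}.png")[y0:y1,x0:x1].astype(int);m=(im.min(2)>thr).astype(np.uint8)
    k,l,s,ce=cv2.connectedComponentsWithStats(m);i=1+s[1:,4].argmax();c=ce[i]+[x0,y0];bb=s[i,:4]
    cc=bb[:2]+bb[2:]/2-.5+[x0,y0];print(n,s[i],c,"bbox centre",cc,ray(n,*c,g[2]+50),ray(n,*cc,g[2]+50))
    gr=im.mean(2).astype(int)
    print("row",gr[int(ce[i][1])]);print("col",gr[:,int(ce[i][0])])
E
```

```text
side [  9  10  22  18 290] [234.34482759 223.53448276] bbox centre [234.5 223.5] [489.82333138 205.58055984 289.2       ] [489.73206328 205.22909916 289.2       ]
row [ 25  23  24  19  21  21  23  21  50 242 255 255 255 255 255 255 255 255
 252 245 247 251 250 254 255 255 254 252 255 254 235 119 123 126 126 126
 126 126 123 121]
col [126 126 126 126 126 126 126 126 126 181 255 254 255 255 254 246 243 247
 245 251 254 255 255 255 253 255 255 245 169 170 175 201 208 209 210 210
 209 197 198 198 198 198 198 198 198 199 197 171 109 103  42  40  46  45
  44]
top [ 13  14  25  23 405] [229.06419753 229.79012346] bbox centre [230. 230.] [490.01508244 204.36659223 289.2       ] [489.50346757 202.12227034 289.2       ]
row [ 19  20  20  27  26  23  24  29  28  27  39 100 198 249 254 254 254 254
 254 254 254 254 253 251 253 254 254 254 254 254 254 254 253 243 219 215
 219 213 195 155 109  75  60  62  65  63  61  64  64  64  63  57  50  48
  57  66  68]
col [ 28  24  25  29  24  32  27  20  30  57 115 178 200 207 236 251 254 254
 254 254 254 254 253 253 253 253 252 251 253 254 254 254 254 254 249 228
 204 187 156 138 131 104  75 113 173]
```

```bash
python3 - <<'E'
from h import *
go(tcp([485,204,165],Rf),Rf)
E
```

```text
row [-0.0047, -0.0002, -0.1486] [-0.0027, -0.0026, -0.0014] deg 0.5 mm 74.0
```

arm_command --steps '[[[-0.002,0,-0.03,0,0,0,1],[-0.005,0,-0.07,-0.003,-0.003,-0.001,1],[-0.005,0,-0.11,-0.003,-0.003,-0.001,1],[-0.005,0,-0.14,-0.003,-0.003,-0.001,1],[-0.005,0,-0.149,-0.003,-0.003,-0.001,1]]]'

```text
time: 6.35
ee_pos: [487.9, 217.6, 154.8]
eef_rot: [178.6, -60.1, 83.1]
contact_force: [0.5, -0.7, -0.2]
grip_width: 0.713
gripper_force: 66.6
```

```bash
python3 - <<'E'
from h import *
a=camera("side");b=camera("top");cv2.imwrite("pics/side4.png",a[:,:,::-1]);cv2.imwrite("pics/top4.png",b[:,:,::-1])
im=np.hstack([cv2.resize(a[190:310,190:310],(396,396),interpolation=2),cv2.resize(b[190:290,190:290],(396,396),interpolation=2)]);cv2.imwrite("pics/c4.png",im[:,:,::-1])
st();go(tcp([485,204,165],Rf),Rf)
p,r=pose();g=p-19*r.as_matrix()[:,2];print("grasp",g)
for n,im,(x0,y0,x1,y1),thr in(("side",a,(215,205,258,270),225),("top",b,(205,205,262,250),200)):
    im=im[y0:y1,x0:x1].astype(int);m=(im.min(2)>thr).astype(np.uint8)
    k,l,s,ce=cv2.connectedComponentsWithStats(m);i=1+s[1:,4].argmax();c=ce[i]+[x0,y0];bb=s[i,:4]
    cc=bb[:2]+bb[2:]/2-.5+[x0,y0];print(n,s[i],c,ray(n,*c,g[2]+50),ray(n,*cc,g[2]+50))
E
```

```text
6.45 [488.  218.  155.7] [178.6 -60.3  83.1] [ 38.  52. -54. 132. -87.  20.  80.] [-0.58 -0.23 -1.43] 0.7158997832414856 66.63344621658325
row [-0.0013, 0.0047, -0.0002] [0.0022, 0.0013, 0.0014] deg 0.3 mm 2.0
grasp [485.60104198 201.71398613 165.16859246]
side [ 15  29  20  18 266] [239.03383459 242.45864662] [482.8997584  204.92716057 215.16859246] [482.24058405 204.00796943 215.16859246]
top [ 20  17  23  22 344] [234.97674419 233.34302326] [488.02106172 202.63652515 215.16859246] [490.17513607 200.05050405 215.16859246]
```

View pics/c4.png

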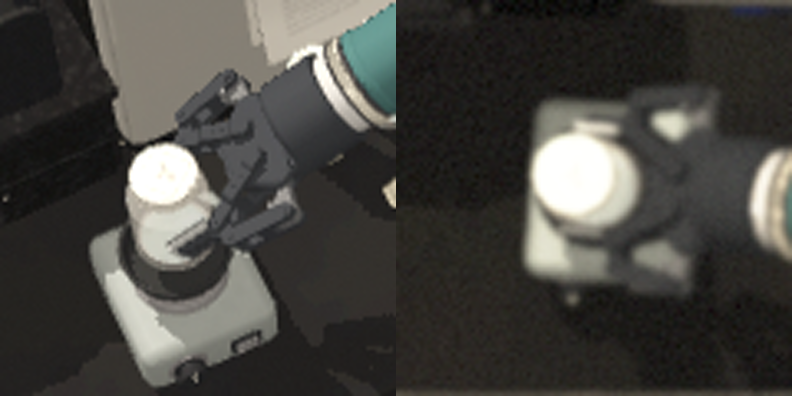

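The jar hangs upright right over the cup and is centred to about 2 mm. Joint 5 is near its limit (−87 of −87.88), so I descend slowly and watch tracking.

arm_command --steps '[[[0.001,0.002,-0.006,0,0,0,1],[0.002,0.004,-0.012,0,0,0,1],[0.002,0.004,-0.018,0,0,0,1],[0.002,0.004,-0.024,0,0,0,1],[0.002,0.004,-0.03,0,0,0,1]]]'

```text
time: 6.95
ee_pos: [489.1, 221.2, 141.6]
eef_rot: [178.3, -60.3, 83.5]
contact_force: [-0.3, 1.3, -1.8]
grip_width: 0.714
gripper_force: 66.6
```

```bash
python3 - <<'E'
from h import *
st();go(tcp([487,204.5,150],Rf),Rf);p,r=pose();print(p-19*r.as_matrix()[:,2]);print(sense()["joint_positions"].round(2))
J=(r*Rf.inv()).as_matrix()@[0,0,1];print("tilt",J)
E
```

```text
6.95 [489.1 221.2 141.6] [178.3 -60.3  83.5] [ 41.  58. -60. 132. -88.  13.  82.] [-0.3   1.28 -1.78] 0.7138993271917672 66.63376450538635
row [0.0005, -0.0007, -0.002] [0.0021, 0.0026, 0.0003] deg 0.4 mm 1.0
[486.69642862 204.87966386 151.03521222]
[ 41.36  58.1  -59.78 132.22 -87.58  12.65  82.02]
tilt [-0.00522126  0.00424058  0.99997738]
```

arm_command --steps '[[[-0.001,0,0,0,0,0.016,1],[-0.002,0,0,0,0,0.032,1],[-0.003,0,0,0,0,0.048,1],[-0.004,0,0,0,0,0.064,1],[-0.005,0,0,0,0,0.08,1]]]'

```text
time: 7.45
ee_pos: [486.4, 221.4, 141.7]
eef_rot: [178.4, -60.3, 92.7]
contact_force: [-0.4, -0.1, -1.5]
grip_width: 0.714
gripper_force: 66.6
```

```bash
python3 - <<'E'
from h import *
st();p,r=pose();print(p-19*r.as_matrix()[:,2]);print(sense()["joint_positions"].round(2))
R=Ro.from_euler("z",9.2,degrees=True)*Rf;go(tcp([487,204.5,150],R),R)
E
```

```text
7.45 [486.4 221.4 141.7] [178.4 -60.3  92.7] [ 34.  52. -47. 127. -65.  28.  64.] [-0.36 -0.08 -1.51] 0.7144153366675501 66.63680076599121
[486.68303608 204.84787635 151.14511823]
[ 33.84  51.92 -47.36 127.43 -65.    27.75  63.9 ]
row [0.0005, -0.0007, -0.0022] [0.0012, 0.0026, -0.0002] deg 0.3 mm 1.0
```

That heading change relieved every joint. I continue down while watching the force.

arm_command --steps '[[[0,0,-0.002,0,0,0,1],[0,0,-0.005,0,0,0,1],[0,0,-0.008,0,0,0,1],[0,0,-0.01,0,0,0,1],[0,0,-0.01,0,0,0,1]]]'

```text
time: 7.95
ee_pos: [486.3, 221.3, 136.6]
eef_rot: [178.5, -60.4, 92.5]
contact_force: [-0.5, 1.5, -1.0]
grip_width: 0.713
gripper_force: 66.6
```

arm_command --steps '[[[0,0,-0.002,0,0,0,1],[0,0,-0.004,0,0,0,1],[0,0,-0.004,0,0,0,1],[0,0,-0.004,0,0,0,1],[0,0,-0.004,0,0,0,1]]]'

```text
time: 8.45
ee_pos: [486.6, 221.5, 134.9]
eef_rot: [178.4, -60.4, 92.6]
contact_force: [-0.2, -0.3, -1.7]
grip_width: 0.71
gripper_force: 66.6
```

arm_command --steps '[[[0,0,-0.002,0,0,0,1],[0,0,-0.004,0,0,0,1],[0,0,-0.004,0,0,0,1],[0,0,-0.004,0,0,0,1],[0,0,-0.004,0,0,0,1]]]'

```text
time: 8.95
ee_pos: [486.6, 221.5, 132.8]
eef_rot: [178.4, -60.4, 92.6]
contact_force: [0.1, -0.1, -1.1]
grip_width: 0.717
gripper_force: 66.6
```

arm_command --steps '[[[0,0,-0.002,0,0,0,1],[0,0,-0.004,0,0,0,1],[0,0,-0.004,0,0,0,1],[0,0,-0.004,0,0,0,1],[0,0,-0.004,0,0,0,1]]]'

```text
time: 9.45
ee_pos: [486.6, 221.6, 131.2]
eef_rot: [178.4, -60.4, 92.6]
contact_force: [-0.4, -1.4, 1.7]
grip_width: 0.713
gripper_force: 66.8
```

arm_command --steps '[[[0,0,-0.002,0,0,0,1],[0,0,-0.004,0,0,0,1],[0,0,-0.004,0,0,0,1],[0,0,-0.004,0,0,0,1],[0,0,-0.004,0,0,0,1]]]'

```text
time: 9.95
ee_pos: [486.6, 221.6, 129.1]
eef_rot: [178.4, -60.4, 92.6]
contact_force: [0.7, -1.4, 3.6]
grip_width: 0.712
gripper_force: 66.9
```

arm_command --steps '[[[0,0,-0.002,0,0,0,1],[0,0,-0.004,0,0,0,1],[0,0,-0.006,0,0,0,1],[0,0,-0.006,0,0,0,1],[0,0,-0.006,0,0,0,1]]]'

```text
time: 10.45
ee_pos: [486.6, 221.7, 126.3]
eef_rot: [178.4, -60.5, 92.6]
contact_force: [0.1, -2.9, 6.0]
grip_width: 0.712
gripper_force: 67.2
```

arm_command --steps '[[[0,0,-0.001,0,0,0,1],[0,0,-0.003,0,0,0,1],[0,0,-0.004,0,0,0,1],[0,0,-0.004,0,0,0,1],[0,0,-0.004,0,0,0,1]]]'

```text
time: 10.95
ee_pos: [486.6, 221.7, 124.6]
eef_rot: [178.4, -60.5, 92.6]
contact_force: [-0.2, -3.9, 8.1]
grip_width: 0.714
gripper_force: 67.5
```

```bash
python3 - <<'E'
from h import *
f=[]
for i in range(5):
    im=camera("side" if i%2 else "top");cv2.imwrite(f"pics/e{i}.png",im[:,:,::-1]);f.append(sense()["contact_force"])
print(np.round(f,1));st()
p,r=pose();print(p-19*r.as_matrix()[:,2],((r*Rf.inv()).as_matrix()@[0,0,1]).round(3))
a=cv2.imread("pics/e3.png");b=cv2.imread("pics/e4.png")
cv2.imwrite("pics/c5.png",np.hstack([cv2.resize(a[190:310,190:310],(396,396),interpolation=2),cv2.resize(b[190:290,190:290],(396,396),interpolation=2)]))
E
```

```text
[[ 1.  -4.2  7.9]
 [-0.8 -4.2  8.3]
 [ 0.7 -4.3  8.6]
 [ 0.7 -3.5  8. ]
 [ 0.2 -3.8  8.6]]
11.2 [486.7 221.7 124.7] [178.4 -60.5  92.6] [ 34.  54. -48. 127. -66.  26.  66.] [ 0.16 -3.77  8.64] 0.7114794397178685 67.47537732124329
[486.87256236 205.1914947  134.01403373] [-0.005 -0.     1.   ]
```

View pics/c5.png

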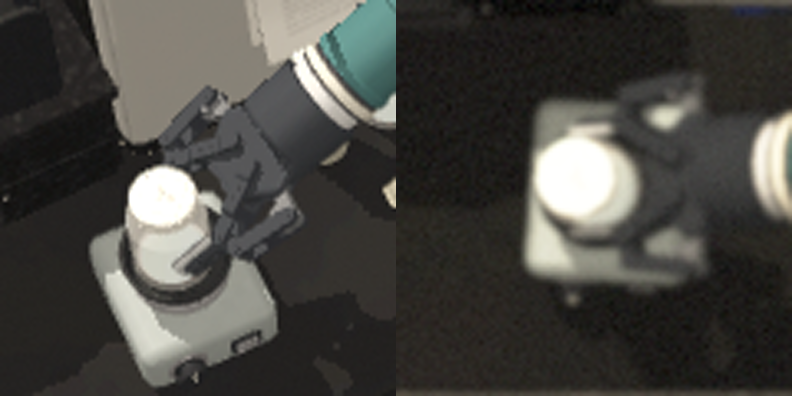

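The jar sits in the cup looking upright. The −3.8 N sideways force in y hints that it may be leaning on the +y wall, so I check the lid centre.

```bash
python3 - <<'E'
from h import *
for n,f,(x0,y0,x1,y1),thr in(("side","e3",(215,205,260,280),225),("side","e1",(215,205,260,280),225),("top","e4",(205,205,262,250),200),("top","e2",(205,205,262,250),200)):
    im=cv2.imread(f"pics/{f}.png")[y0:y1,x0:x1].astype(int);m=(im.min(2)>thr).astype(np.uint8)
    k,l,s,ce=cv2.connectedComponentsWithStats(m);i=1+s[1:,4].argmax();c=ce[i]+[x0,y0]
    print(n,s[i],c,ray(n,*c,184))
    if n=="side": print(im.mean(2).astype(int)[:,int(ce[i][0])+4])
for z in(184,): print(proj("side",[487,204,z]),proj("top",[487,204,z]))
P=np.array([proj("side",[487+31.5*np.cos(a),204+31.5*np.sin(a),86]) for a in np.linspace(0,6.28,90)]);print("bottom",P.min(0),P.max(0))
P=np.array([proj("side",[487+46*np.cos(a),204+46*np.sin(a),98]) for a in np.linspace(0,6.28,90)]);print("rim",P.min(0),P.max(0))
E
```

```text
side [ 14  36  20  17 264] [238.625     249.3219697] [484.35486212 208.65410741 184.        ]
[128 128 128 128 128 128 128 128 128 129 128 128 128 128 127 128 128 128
 128 128 122  73  87  87  87  87  84  65  49  57  62  87  85  74  59 119
 221 255 255 255 255 255 255 255 250 244 254 255 255 255 254 255 247 174
 176 195 211 211 211 211 211 204 203 199 168 131 176 202 203 203 196 112
 106  59  42]
side [ 14  36  20  17 264] [238.625     249.3219697] [484.35486212 208.65410741 184.        ]
[128 128 128 128 128 128 128 128 129 127 128 128 128 128 127 128 128 128
 128 128 122  73  87  87  87  88  84  65  49  56  63  87  86  74  59 119
 221 255 255 255 255 255 255 255 250 244 254 255 255 255 254 255 247 174
 176 195 211 211 211 211 211 204 203 199 168 132 176 203 203 203 196 112
 106  60  44]
top [ 20  18  22  22 329] [235.17629179 234.02431611] [489.0062732  207.36098767 184.        ]
top [ 20  18  21  22 329] [235.15805471 234.02735562] [488.9984172  207.40857219 184.        ]
[239.85339066 247.70773578] [236.45471404 234.78387357]
bottom [231.2445353  256.67353622] [255.63124592 277.94257522]
rim [225.07951942 249.57027273] [260.93442605 280.76962192]
```

The lid sits about 4 mm towards +y, against the cup wall. I ease it back −3.5 mm in y.

arm_command --steps '[[[0,-0.002,0,0,0,0,1],[0,-0.004,0,0,0,0,1],[0,-0.006,0,0,0,0,1],[0,-0.007,0,0,0,0,1],[0,-0.007,0,0,0,0,1]]]'

```text
time: 11.7
ee_pos: [486.4, 220.5, 126.4]
eef_rot: [178.3, -60.7, 92.8]
contact_force: [1.0, 2.8, 5.9]
grip_width: 0.714
gripper_force: 66.9
```

```bash
python3 - <<'E'
from h import *
f=[]
for i in range(4):
    im=camera("side" if i%2 else "top");cv2.imwrite(f"pics/k{i}.png",im[:,:,::-1]);f.append(sense()["contact_force"])
print(np.round(f,1));st()
p,r=pose();print(p-19*r.as_matrix()[:,2],((r*Rf.inv()).as_matrix()@[0,0,1]).round(3))
for n,f,(x0,y0,x1,y1),thr in(("side","k3",(215,205,260,280),225),("top","k2",(205,205,262,250),200)):
    im=cv2.imread(f"pics/{f}.png")[y0:y1,x0:x1].astype(int);m=(im.min(2)>thr).astype(np.uint8)
    k,l,s,ce=cv2.connectedComponentsWithStats(m);i=1+s[1:,4].argmax();c=ce[i]+[x0,y0]
    print(n,s[i],c,ray(n,*c,184))
E
```

```text
[[2.2 3.6 6. ]
 [0.9 3.2 6.4]
 [1.1 3.3 7. ]
 [1.1 3.5 6.8]]
11.9 [486.4 220.5 126.4] [178.3 -60.7  92.8] [ 34.  54. -47. 127. -65.  27.  66.] [1.09 3.45 6.81] 0.7123756768835983 66.87885761260986
[486.6580282  203.9088681  135.64115335] [-0.005 -0.005  1.   ]
side [ 15  36  20  17 257] [239.14396887 248.67315175] [485.386359   206.73179054 184.        ]
top [ 21  18  22  22 329] [235.74164134 234.05471125] [488.92216664 205.8825706  184.        ]
```

The sideways force is floor friction, not the wall, and the implied underside height matches the seat. I trim slightly and hold.

arm_command --steps '[[[0,0.001,-0.001,0,0,0,1],[0,0.002,-0.002,0,0,0,1],[0,0.002,-0.002,0,0,0,1],[0,0.002,-0.002,0,0,0,1],[0,0.002,-0.002,0,0,0,1]]]'

```text
time: 12.4
ee_pos: [486.5, 220.7, 124.9]
eef_rot: [178.3, -60.7, 92.7]
contact_force: [0.2, 0.2, 7.6]
grip_width: 0.712
gripper_force: 67.1
```

arm_command --steps '[[[0,0,0,0,0,0,1],[0,0,0,0,0,0,1],[0,0,0,0,0,0,1],[0,0,0,0,0,0,1],[0,0,0,0,0,0,1]]]'

```text
time: 12.9
ee_pos: [486.4, 220.7, 124.9]
eef_rot: [178.3, -60.7, 92.7]
contact_force: [1.4, 0.8, 6.8]
grip_width: 0.718
gripper_force: 67.1
```

```bash
python3 - <<'E'
from h import *
f=[]
for i in range(4):
    im=camera("side" if i%2 else "top");cv2.imwrite(f"pics/m{i}.png",im[:,:,::-1]);f.append(sense()["contact_force"])
print(np.round(f,1));st()
p,r=pose();print(p-19*r.as_matrix()[:,2],((r*Rf.inv()).as_matrix()@[0,0,1]).round(3))
for n,f,(x0,y0,x1,y1),thr in(("side","m3",(215,205,260,280),225),("top","m2",(205,205,262,250),200)):
    im=cv2.imread(f"pics/{f}.png")[y0:y1,x0:x1].astype(int);m=(im.min(2)>thr).astype(np.uint8)
    k,l,s,ce=cv2.connectedComponentsWithStats(m);i=1+s[1:,4].argmax();c=ce[i]+[x0,y0]
    print(n,s[i],c,ray(n,*c,184))
a=cv2.imread("pics/m3.png");b=cv2.imread("pics/m2.png")
cv2.imwrite("pics/c6.png",np.hstack([cv2.resize(a[220:300,200:280],(396,396),interpolation=2),cv2.resize(b[180:290,190:330],(504,396),interpolation=2)[:,:396]]))
E
```

```text
[[ 1.   0.2  8.5]
 [ 1.1  0.2  8.2]
 [ 0.9  0.1  7.8]
 [ 0.3 -0.6  7.5]]
13.1 [486.4 220.7 124.9] [178.3 -60.7  92.7] [ 34.  54. -47. 127. -65.  26.  66.] [ 0.27 -0.57  7.52] 0.7182953776946767 67.11457371711731
[486.68024865 204.15220295 134.18057667] [-0.005 -0.003  1.   ]
side [ 15  36  20  17 261] [239.11494253 248.97701149] [484.64364877 207.17829173 184.        ]
top [ 21  18  23  22 334] [235.9251497  234.02694611] [488.99380431 205.40365972 184.        ]
```

View pics/c6.png

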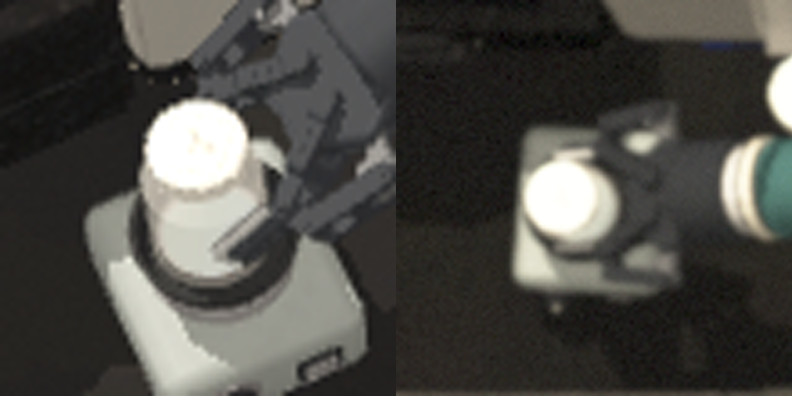

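The jar stands upright inside the cup, centred within about 2–3 mm, with roughly 8 N of push and almost no side force. The fingers are clear of the rim. I hold for a few seconds.

arm_command --steps '[[[0,0,0,0,0,0,1],[0,0,0,0,0,0,1],[0,0,0,0,0,0,1],[0,0,0,0,0,0,1],[0,0,0,0,0,0,1]]]'

```text
time: 13.6
ee_pos: [486.5, 220.7, 124.9]
eef_rot: [178.3, -60.7, 92.7]
contact_force: [1.3, 0.5, 7.5]
grip_width: 0.714
gripper_force: 67.1
```

arm_command --steps '[[[0,0,0,0,0,0,1],[0,0,0,0,0,0,1],[0,0,0,0,0,0,1],[0,0,0,0,0,0,1],[0,0,0,0,0,0,1]]]'

```text
time: 14.1
ee_pos: [486.5, 220.7, 124.9]
eef_rot: [178.3, -60.7, 92.7]
contact_force: [1.0, 0.4, 7.3]
grip_width: 0.716
gripper_force: 67.1
```

arm_command --steps '[[[0,0,0,0,0,0,1],[0,0,0,0,0,0,1],[0,0,0,0,0,0,1],[0,0,0,0,0,0,1],[0,0,0,0,0,0,1]]]'

```text
time: 14.6
ee_pos: [486.4, 220.7, 124.9]
eef_rot: [178.4, -60.7, 92.7]
contact_force: [1.3, 0.3, 7.6]
grip_width: 0.712
gripper_force: 67.1
```

arm_command --steps '[[[0,0,0,0,0,0,1],[0,0,0,0,0,0,1],[0,0,0,0,0,0,1],[0,0,0,0,0,0,1],[0,0,0,0,0,0,1]]]'

```text
time: 15.1
ee_pos: [486.5, 220.7, 124.9]
eef_rot: [178.3, -60.7, 92.7]
contact_force: [0.9, 0.4, 7.6]
grip_width: 0.713
gripper_force: 67.1
```

arm_command --steps '[[[0,0,0,0,0,0,1],[0,0,0,0,0,0,1],[0,0,0,0,0,0,1],[0,0,0,0,0,0,1],[0,0,0,0,0,0,1]]]'

```text
time: 15.6
ee_pos: [486.5, 220.7, 124.9]
eef_rot: [178.3, -60.7, 92.7]
contact_force: [0.3, 0.3, 6.8]
grip_width: 0.714
gripper_force: 67.1
```

```bash
python3 - <<'E'
from h import *
st();print(sign_off())
E
```

```text
15.6 [486.5 220.7 124.9] [178.3 -60.7  92.7] [ 34.  54. -47. 127. -65.  26.  66.] [0.3  0.33 6.79] 0.713855297832971 67.11518168449402
the job is handed in; nothing more can be done
None
```

The jar is upright in the mixer cup, still gripped and pressed with about 7 N to roughly 7 mm of head travel (estimated from wrist force and tool height); I held it there about 3 s and handed the job in at 15.6 s, with no verdict returned.

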